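Scrape the chopped potatoes into the board's tray

TASK

Pull out the steel tray under the chopping board, use the bench scraper from its wooden block to sweep all five potato chunks off the front edge of the board into the tray, then stand the scraper back in its block and slide the tray fully home with the potatoes in it. Keep the gripper off the potatoes: only the scraper may push them, and the tray must already be out before any goes over the edge. Leave the salt shaker and the glass tumbler standing where they are.

Things in the scene. Friction and masses are not known exactly. Their poses are not given: they have to be found in the camera images.
- station: Chopping station, fixed: wooden board 320 mm (x) by 220 mm (y) on an open-fronted frame; flat board top 91 mm above the worktop, underside of the board at 70 mm. Origin: centre of the footprint on the worktop. Its -x points out of the front: the board's front edge is at x = -160 mm, side edges at y = +-110 mm; no rim. Loose tin on its rear half, onion to its left.
- tray (a joint): How far the steel tray is pulled out of the station's front, in m: 0 = home, its front wall flush below the board's front edge; 0.08 = out at its stop, that much of it then open from above. Starts up to 0.015 out. Slides with about 1.5 N of friction and stays where it is left.
- tray_handle (a point): Middle of the tray's handle, a level bow of 10 mm round steel bar: two arms (58 mm over both, in y) stand out 34 mm from the tray's front wall, joined by a cross bar along y. The point lies between the arms, 20 mm in front of the wall, 36 mm above the worktop; moves with the tray; axes as the station's. Pinch it over the two arms, or over the cross bar, from above, tilted back from the board.
- tray_floor (a point): Centre of the tray's inner floor, 12 mm above the worktop; moves with the tray; axes as the station's. Inside, the tray is 191 mm (x) by 172 mm (y) with walls 34 mm high, 2 mm thick.
- block: Wooden block, fixed, 56 mm (x) by 130 mm (y) by 44 mm high, with a slot along its y for the scraper's blade: 98 mm long, 6 mm wide, its mouth flared to 24 mm in the top 12 mm. Origin: centre of the underside on the worktop.
- slot_floor (a point): Centre of the slot's floor, 8 mm above the worktop; axes as the block's.
- scraper: Bench scraper, loose, 0.16 kg, stands blade down in the block's slot with a little play (leans up to 6 degrees). Steel blade 90 mm wide (y), 3 mm thick (x), 84 mm high; above it a dark wooden handle 100 mm (y) by 20 mm (x), from 84 to 112 mm over the blade's edge. Origin: middle of the blade's lower edge, z up to the handle. Same both ways round.
- scraper_grip (a point): Middle of the scraper's handle, 97 mm above the blade's lower edge; axes as the scraper's (pinch across x, the 20 mm side).
- chunk1: Potato chunk, loose, about 27 x 25 mm and 21 to 23 mm high, 20 g: peeled, pale, flat cut sides, slightly domed top. Starts on the front half of the board. Origin: its middle, 11 mm above its underside.
- chunk2: Potato chunk, loose, about 27 x 25 mm and 21 to 23 mm high, 20 g: peeled, pale, flat cut sides, slightly domed top. Starts on the front half of the board. Origin: its middle, 11 mm above its underside.
- chunk3: Potato chunk, loose, about 27 x 25 mm and 21 to 23 mm high, 20 g: peeled, pale, flat cut sides, slightly domed top. Starts on the front half of the board. Origin: its middle, 11 mm above its underside.
- chunk4: Potato chunk, loose, about 27 x 25 mm and 21 to 23 mm high, 20 g: peeled, pale, flat cut sides, slightly domed top. Starts on the front half of the board. Origin: its middle, 11 mm above its underside.
- chunk5: Potato chunk, loose, about 27 x 25 mm and 21 to 23 mm high, 20 g: peeled, pale, flat cut sides, slightly domed top. Starts on the front half of the board. Origin: its middle, 11 mm above its underside.
- salt_shaker: Salt shaker, loose, 44 mm across, 90 mm high, stands on the board among the chunks and must stay there. Origin: centre of its underside.
- tumbler: Drinking glass, loose, 80 mm across, 91 mm high, stands on the worktop close to the station's right side. Origin: centre of its underside.
There are look-alikes about, which are no part of the job. Of the things that look like the block, take the one that is nearest to the robot's base at the start. There is more than one size of the scraper; the job needs the larger.

How it is judged:
On the way, in this order (a step that is already met when the one before it is completed fails the run):
1. the tray is pulled out while all the chunks are still up on the board (value of joint tray above 0.065 m and z of each of chunk1, chunk2, chunk3, chunk4, chunk5 in the frame of station above 0.085 m), for 0.1 s.
2. all five chunks lie in the pulled-out tray (value of joint tray above 0.05 m and x of chunk1 in the frame of tray_floor between -0.091 and 0.091 m and y of chunk1 in the frame of tray_floor between -0.082 and 0.082 m and z of chunk1 in the frame of tray_floor between 0 and 0.055 m and x of chunk2 in the frame of tray_floor between -0.091 and 0.091 m and y of chunk2 in the frame of tray_floor between -0.082 and 0.082 m and z of chunk2 in the frame of tray_floor between 0 and 0.055 m and x of chunk3 in the frame of tray_floor between -0.091 and 0.091 m and y of chunk3 in the frame of tray_floor between -0.082 and 0.082 m and z of chunk3 in the frame of tray_floor between 0 and 0.055 m and x of chunk4 in the frame of tray_floor between -0.091 and 0.091 m and y of chunk4 in the frame of tray_floor between -0.082 and 0.082 m and z of chunk4 in the frame of tray_floor between 0 and 0.055 m and x of chunk5 in the frame of tray_floor between -0.091 and 0.091 m and y of chunk5 in the frame of tray_floor between -0.082 and 0.082 m and z of chunk5 in the frame of tray_floor between 0 and 0.055 m), for 0.2 s.
At the end, for the whole second after the job is handed in: All five chunks lie in the tray, the tray is home (within 6 mm of shut), and the scraper stands upright in its block (edge within 8 mm of the slot's floor, 12 mm sideways, 0.22 rad of tilt) (x of chunk1 in the frame of tray_floor between -0.091 and 0.091 m and y of chunk1 in the frame of tray_floor between -0.082 and 0.082 m and z of chunk1 in the frame of tray_floor between 0 and 0.055 m and x of chunk2 in the frame of tray_floor between -0.091 and 0.091 m and y of chunk2 in the frame of tray_floor between -0.082 and 0.082 m and z of chunk2 in the frame of tray_floor between 0 and 0.055 m and x of chunk3 in the frame of tray_floor between -0.091 and 0.091 m and y of chunk3 in the frame of tray_floor between -0.082 and 0.082 m and z of chunk3 in the frame of tray_floor between 0 and 0.055 m and x of chunk4 in the frame of tray_floor between -0.091 and 0.091 m and y of chunk4 in the frame of tray_floor between -0.082 and 0.082 m and z of chunk4 in the frame of tray_floor between 0 and 0.055 m and x of chunk5 in the frame of tray_floor between -0.091 and 0.091 m and y of chunk5 in the frame of tray_floor between -0.082 and 0.082 m and z of chunk5 in the frame of tray_floor between 0 and 0.055 m and z of scraper in the frame of slot_floor below 0.008 m and horizontal distance between scraper and slot_floor below 0.012 m and angle between scraper's own z axis and vertical below 0.22 rad and value of joint tray below 0.006 m); the robot touches nothing.
It fails at once if the gripper or arm touches a potato chunk (contact force between any of the fingers, the arm and chunk1 above 0.3 N or contact force between any of the fingers, the arm and chunk2 above 0.3 N or contact force between any of the fingers, the arm and chunk3 above 0.3 N or contact force between any of the fingers, the arm and chunk4 above 0.3 N or contact force between any of the fingers, the arm and chunk5 above 0.3 N).
It fails at once if the salt shaker or the tumbler is shifted by more than 20 mm or tipped (distance of any of salt_shaker, tumbler from where it was at the start of the episode above 0.02 m or angle between any of salt_shaker, tumbler's own z axis and vertical above 0.35 rad).
It also fails if it takes over 72 s, if anything falls off the work surface, if the arm or the gripper's body presses on something with over 40 N, if the wrist force passes 120 N, or if a joint passes its speed limit or range.

ROBOT

A 6-joint arm with a two-finger parallel gripper is mounted at the origin on a cart in front of the work surface, level with it; the furniture and walls round the work are solid. World frame = base frame: x ahead of the robot, y to its left, z up, the work surface at z = 0. Lengths are in m, angles in rad, forces in N, time in s.
With the tool pointing down it reaches from about 0.275 to 0.725 m from the base axis. Payload 15.9 kg.
Tool frame: the origin (TCP) lies on the centre line of the jaws, within the pads' length; the fingertips stand 19 mm ahead of it and the grasp point (between the pads) is the TCP; z points along the fingers, y is the line along which they close (so a half turn about z gives the same grasp; the last joint's range is limited). The gripper opens to 85 mm and grips with 20 to 120 N. Pads are 22 mm wide; open, the fingers measure 114 mm over their backs; the gripper's body (76 mm by 85 mm) begins 54 mm behind the grasp point. The pads swing forward as they close: fully open they stand 13 mm farther back than shut.
Start: joints at [1.142, 0.213, -0.034, 1.323, 0, 1.571], TCP at [0.208, 0.455, 0.25] pointing down, gripper open.
Joint ranges: [-2.98, 2.98], [-0.74, 1.72], [-1.14, 1.35], [-2.1, 2.04], [-1.57, 1.44], [-3.14, 3.14]. Speed limits (rad/s): [1.89, 1.89, 2.39, 2.57, 3.14, 3.14].

INTERFACE

Orientations are given as a 3x3 rotation matrix whose columns are the frame's x, y, z axes.
In Python, from bench import robot, effector, solver, eyes gives the robot as it stands. The module is installed in compiled form; this text tells all that it offers. Calls block until the motion is done:
- robot.movep(position, orientation): joint-space move of the TCP to a pose.
- robot.move_linear(position, orientation=None, max_speed=0.15, max_force=None): straight line of the TCP; orientation=None keeps the orientation; max_speed is the mean speed in m/s. With max_force (N) it stops when the force on the tool has changed by that much, and returns True; else False.
- robot.move_j(angles): joint-space move.
- effector.release() and effector.close_gripper(): open the fingers fully, or close them until they stop; the grip force is fixed at half the most.
- robot.pause(seconds).
- solver.ik(position, orientation): joint angles nearest the present ones, or None.
- eyes.grab_frame(name): name is "side" or "top"; returns (picture, depth): 384x512x3 uint8, blue, green, red; 384x512 float32, m along the optical axis (not along the pixel's ray), 0 where there is no reading.
- eyes.camera_params(name): a dict with "K" (3x3 intrinsics, pixels), "D" ([k1, k2, p1, p2, k3] as OpenCV has them; the pictures are not rectified), "position" and "attitude" of the camera in the world. Camera axes: x right, y down, z forward; pixel columns grow to the right and rows downward; lengths in m; the calibration is good to about 2 mm. A picture is of the moment at which its call begins. camera_params takes no time and is no camera call.
A pose or a line that the arm cannot do raises robot.PlanningError and nothing moves.
- robot.job_done(): hands the job in; it is judged then, once.
Readings, each from a call of its own:
- robot.read_time(): time.
- robot.read_joint_positions(): joint angles.
- robot.read_qvel(): joint speeds.
- robot.read_joint_efforts(): joint torques, N m.
- robot.read_ee_pos(): TCP position.
- robot.read_tool_rot(): TCP orientation.
- robot.read_force(): force on the tool from outside, world axes, zero at the start.
- robot.read_ft_torque(): the same for the moment, N m.
- robot.read_finger_gap(): finger opening in m.
- robot.read_grasp_force(): force on a finger pad.
Only numpy, scipy, OpenCV 4.12 (cv2) and the standard library are available. Lean on these libraries where they do the work, as an engineer would, in place of code of your own. Each camera call takes 0.05 s, during which the arm holds its last target. There are 200 camera calls.

## Working session

There is one attempt and no reset: what is moved stays moved. The work goes in short steps, each a Python script; the robot and the scene stay as the last script left them, time stands still between calls to the robot, and variables do not carry over. Pictures are saved under pics/ and viewed, at most 10 in all, crops included, and the job is handed in when it is done.

```bash
mkdir -p pics; ls; python3 - <<'E'
from bench import robot, effector, solver, eyes
import cv2, numpy as np
for n in ("top","side"):
    im,d=eyes.grab_frame(n); p=eyes.camera_params(n)
    cv2.imwrite(f"pics/{n}0.png",cv2.resize(im,(800,600),interpolation=cv2.INTER_CUBIC)); np.savez(f"{n}0.npz",im=im,d=d)
    print(n,{k:np.round(np.array(v),3).tolist() for k,v in p.items()})
print(robot.read_time())
E
```

```text
pics
top {'K': [[382.823, 0.0, 256.015], [0.0, 382.823, 192.634], [0.0, 0.0, 1.0]], 'D': [0.007, 0.0, 0.0, 0.0, 0.0], 'position': [0.452, 0.332, 1.053], 'attitude': [[0.013, -0.991, 0.136], [-1.0, -0.013, -0.001], [0.003, -0.136, -0.991]]}
side {'K': [[436.569, 0.0, 254.442], [0.0, 436.569, 196.77], [0.0, 0.0, 1.0]], 'D': [-0.162, 0.0, 0.0, 0.0, 0.0], 'position': [0.015, 1.265, 0.618], 'attitude': [[-0.856, -0.221, 0.467], [-0.517, 0.351, -0.781], [0.009, -0.91, -0.415]]}
0.1
```

View pics/top0.png

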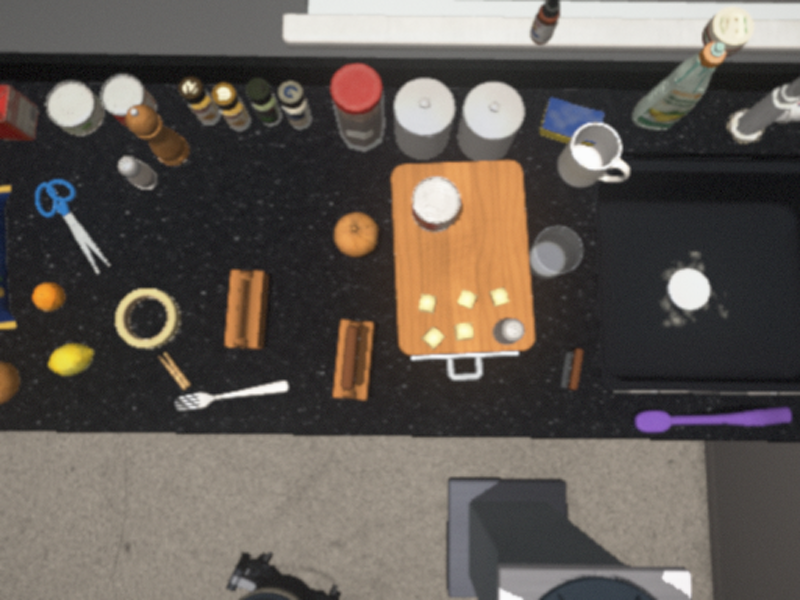

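View pics/side0.png

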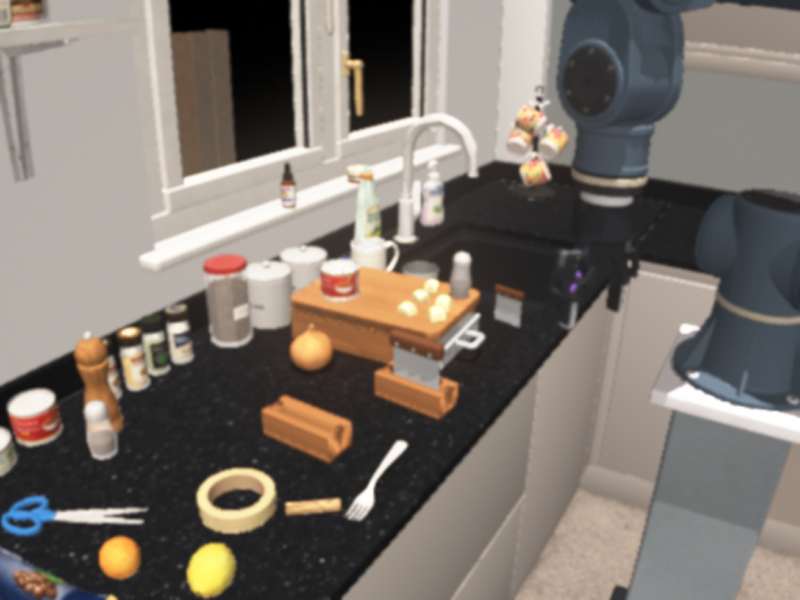

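Candidates (800-px top picture): block A (354,360) with a scraper standing in it; block B (246,309), empty and farther from the base. Scraper in block A (354,357) is the large one; the small one is at (572,369). There are five chunks at (427,302), (467,298), (500,296), (433,337) and (464,331). The shaker is at (510,330), the tumbler at (555,252) and the tray handle at (465,367). I choose block A and the scraper in it.

```bash
cat > h.py <<'E'
import cv2, numpy as np
from bench import robot, effector, solver, eyes
def ray(n,uv):
    p=eyes.camera_params(n); K=np.array(p["K"]);D=np.array(p["D"])
    x=cv2.undistortPoints(np.float64(uv).reshape(-1,1,2),K,D).reshape(-1,2)
    return np.array(p["position"]), np.c_[x,np.ones(len(x))]@np.array(p["attitude"]).T
def plane(n,uv,z):
    o,r=ray(n,uv); return o+r*((z-o[2])/r[:,2])[:,None]
def cloud(n,d):
    v,u=np.mgrid[:384,:512]; o,r=ray(n,np.c_[u.ravel(),v.ravel()])
    return (o+r*d.reshape(-1,1)).reshape(384,512,3)
def blobs(m,amin=15):
    k,l,s,c=cv2.connectedComponentsWithStats(m.astype(np.uint8))
    return [(s[i,4],c[i],l==i) for i in range(1,k) if s[i,4]>=amin]
def rect(P):
    (c,s,a)=cv2.minAreaRect(np.float32(P[:,:2])); b=cv2.boxPoints((c,s,a)); return np.round(c,4),np.round(s,4),round(a,2)
E
python3 - <<'E'
from h import *
a=np.load("top0.npz");im,d=a["im"],a["d"];C=cloud("top",d);Z=C[...,2]
hsv=cv2.cvtColor(im,cv2.COLOR_BGR2HSV);H,S,V=cv2.split(hsv)
v,u=np.mgrid[:384,:512]
roi=(u>245)&(u<345)&(v>100)&(v<232)
board=roi&(abs(Z-.091)<.006)&(S>90)&(H<25)
b=max(blobs(board),key=lambda t:t[0]); print("board",rect(C[b[2]]),"z",np.median(Z[b[2]]))
ch=roi&(v>175)&(S>50)&(V>150)&(H>18)&(H<35)
for t in blobs(roi&(v>180)&(Z>.1),6):
    print("high",t[0],t[1].round(1),C[t[2]].mean(0).round(4),Z[t[2]].max().round(3),rect(C[t[2]]), np.median(hsv[t[2]],0))
# whole wood block
for nm,r in (("A",(u>205)&(u<245)&(v>195)&(v<262)),("B",(u>138)&(u<176)&(v>165)&(v<230))):
    m=r&(Z>.03)&(Z<.055); print(nm,rect(C[m]),np.median(Z[m]))
    m=r&(Z>.07)
    if m.sum(): print(" scr",m.sum(),rect(C[m]),np.median(Z[m]),C[m].mean(0))
m=(u>255)&(u<335)&(v>222)&(v<245)&(Z>.02)&(S<60)
for t in blobs(m,8): print("tray",t[0],t[1].round(1),rect(C[t[2]]),np.percentile(Z[t[2]],[5,50,95]).round(3))
m=(u>335)&(u<375)&(v>140)&(v<182)&(Z>.02)
print("tumb",rect(C[m]),np.percentile(Z[m],[50,99]))
crop=lambda i,x0,y0,x1,y1,f:cv2.resize(i[y0:y1,x0:x1],None,fx=f,fy=f,interpolation=cv2.INTER_CUBIC)
s=np.load("side0.npz")["im"]
A=crop(im,205,165,355,262,5);B=crop(s,180,150,330,270,4)
cv2.imwrite("pics/cropA.png",A);cv2.imwrite("pics/cropB.png",B)
E
```

```text
board (array([0.6638, 0.2306]), array([0.3194, 0.2201]), 3.24) z 0.09174442369488123
high 97 [299.1 190.9] [0.5879 0.2242 0.1099] 0.115 (array([0.5885, 0.2233]), array([0.025 , 0.0237]), 67.67) [ 26.  75. 248.]
high 100 [319.8 189.2] [0.5912 0.1746 0.1214] 1.053 (array([0.5332, 0.2509]), array([0.0288, 0.2274]), 37.67) [ 25.  77. 246.]
high 100 [273.6 193.3] [0.5798 0.288  0.1195] 1.053 (array([0.5221, 0.302 ]), array([0.0244, 0.1499]), 75.95) [ 25.   80.5 245.5]
high 293 [325.1 211.4] [0.5323 0.1706 0.1668] 1.053 (array([0.49  , 0.2357]), array([0.0417, 0.2027]), 32.96) [ 14.  30. 180.]
high 115 [297.1 211.6] [0.5355 0.2301 0.1193] 1.053 (array([0.505 , 0.2779]), array([0.0298, 0.148 ]), 32.8) [ 25.  80. 246.]
high 111 [277.4 215.5] [0.5254 0.2783 0.1196] 1.053 (array([0.498 , 0.3049]), array([0.0246, 0.1033]), 45.82) [ 25.  78. 245.]
A (array([0.4928, 0.4081]), array([0.0561, 0.1298]), 85.92) 0.04469954151498989
 scr 355 (array([0.4941, 0.3765]), array([0.0972, 0.0874]), 0.99) 0.1203654827896915 [0.49167669 0.40579804 0.14060707]
B (array([0.5767, 0.5979]), array([0.0575, 0.13  ]), 87.97) 0.043847490886778306
 scr 7 (array([0.4523, 0.3321]), array([0., 0.]), 0.0) 1.052836396439532 [0.45233756 0.33207268 1.0528364 ]
tray 329 [296.9 231.7] (array([0.4829, 0.2332]), array([0.0452, 0.202 ]), 4.54) [0.039 0.045 0.053]
tumb (array([0.6036, 0.2048]), array([0.1087, 0.3801]), 33.95) [0.07096334 0.09680895]
```

View pics/cropA.png

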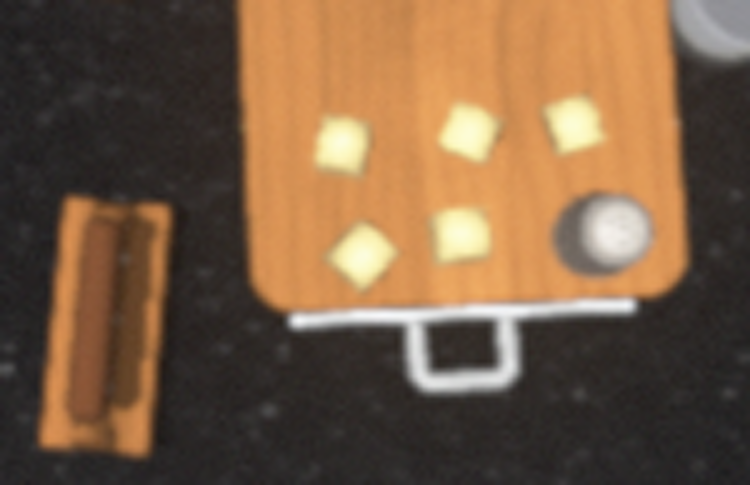

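Crop: block A holds the large scraper (dark handle leaning to image left, crop (95,318)). The shaker stands front right with chunk (572,125) directly behind it, and the handle bow is at (465,350). Next I refine with valid depth only, in the station frame.

```bash
cat >> h.py <<'E'
yaw=np.deg2rad(3.24); Rs=np.array([[np.cos(yaw),-np.sin(yaw)],[np.sin(yaw),np.cos(yaw)]]); S0=np.array([.6638,.2306])
def toS(P): return (np.asarray(P)[...,:2]-S0)@Rs
def toW(x,y,z): return np.r_[S0+Rs@np.array([x,y]),z]
E
python3 - <<'E'
from h import *
a=np.load("top0.npz");im,d=a["im"],a["d"];C=cloud("top",d);Z=C[...,2];ok=d>0
v,u=np.mgrid[:384,:512]
roi=(u>245)&(u<345)&(v>180)&(v<232)
for t in blobs(roi&(Z>.1)):
    m=t[2]&ok&(Z<.2); c=plane("top",[t[1]],.105)[0]
    print("blob",t[0],"ray",toS(c).round(4),"rect",toS(np.r_[rect(C[m])[0],0]).round(4),rect(C[m])[1:],Z[m].max().round(3), "lo/hi st",toS(C[m]).min(0).round(3),toS(C[m]).max(0).round(3))
m=roi&ok&(Z>.165)&(Z<.2); P=toS(C[m]); print("shaker top",P.min(0),P.max(0),P.mean(0),m.sum())
r=(u>205)&(u<245)&(v>195)&(v<262)&ok
m=r&(Z>.1)&(Z<.14); print("scr",rect(C[m]),np.percentile(Z[m],[5,50,95]),m.sum())
m=r&(Z>.036)&(Z<.05); print("A",rect(C[m]))
r=(u>255)&(u<335)&(v>222)&(v<248)&ok&(Z>.02)&(Z<.06)
S=cv2.cvtColor(im,cv2.COLOR_BGR2HSV)[...,1]
P=toS(C); m=r&(S<60)
print("tray",P[m].min(0),P[m].max(0)); h=m&(P[...,0]<-.185)
print("handle",P[h].min(0),P[h].max(0),np.percentile(Z[h],[10,50,90]))
w=m&(P[...,0]>-.18); print("wall",np.percentile(P[w],[3,50,97],axis=0).round(4).tolist(),np.percentile(Z[w],[10,50,90]))
m=(u>335)&(u<375)&(v>140)&(v<182)&ok&(Z>.02); print("tumb",toS(C[m]).min(0),toS(C[m]).max(0))
m=(u>260)&(u<300)&(v>110)&(v<150)&ok&(Z>.11); print("tin",toS(C[m]).min(0),toS(C[m]).max(0))
Rd=np.array([[0,1,0],[1,0,0],[0,0,-1.]])
print(robot.read_tool_rot().round(3).tolist())
E
```

```text
blob 97 ray [-0.0754 -0.0027] rect [-0.0756 -0.003 ] (array([0.025 , 0.0237]), 67.67) 0.115 lo/hi st [-0.09  -0.018] [-0.06   0.013]
blob 100 ray [-0.0735 -0.0547] rect [-0.0738 -0.0548] (array([0.0246, 0.0234]), 19.1) 0.119 lo/hi st [-0.088 -0.067] [-0.061 -0.04 ]
blob 100 ray [-0.0788  0.0613] rect [-0.0789  0.061 ] (array([0.0236, 0.0259]), 80.72) 0.118 lo/hi st [-0.093  0.05 ] [-0.065  0.073]
blob 293 ray [-0.1297 -0.0643] rect [-0.1328 -0.0567] (array([0.0404, 0.0375]), 43.55) 0.184 lo/hi st [-0.152 -0.075] [-0.11  -0.038]
blob 115 ray [-0.1271  0.0052] rect [-0.1271  0.0053] (array([0.0251, 0.0265]), 8.61) 0.118 lo/hi st [-0.14  -0.009] [-0.114  0.018]
blob 111 ray [-0.1346  0.0545] rect [-0.1347  0.0546] (array([0.0245, 0.0245]), 45.43) 0.116 lo/hi st [-0.151  0.038] [-0.118  0.07 ]
shaker top [-0.14856828 -0.0750135 ] [-0.11766162 -0.04306265] [-0.13360045 -0.05820901] 172
scr (array([0.4934, 0.4081]), array([0.02  , 0.0983]), 86.07) [0.11424259 0.1202847  0.12351113] 346
A (array([0.4928, 0.4081]), array([0.0561, 0.1298]), 85.92)
tray [-0.2024041  -0.08781903] [-0.15923885  0.08782998]
handle [-0.2024041  -0.02682424] [-0.1851048   0.02845157] [0.0391681  0.04185328 0.0438375 ]
wall [[-0.1791, -0.0803], [-0.1632, 0.0042], [-0.1595, 0.08]] [0.0411438  0.04780849 0.05055723]
tumb [-0.0526736  -0.19711792] [ 0.0520154  -0.09937967]
tin [0.03939104 0.00547483] [0.11461596 0.07918931]
[[-0.909, 0.416, -0.0], [0.416, 0.909, -0.001], [-0.0, -0.001, -1.0]]
```

```bash
cat >> h.py <<'E'
def R3(yd,tilt=0,toward=None):
    "tool y at world angle yd (rad), z down, tilted by tilt so z leans toward the x' side"
    y=np.array([np.cos(yd),np.sin(yd),0]); n=np.array([np.sin(yd),-np.cos(yd),0])  # n: y turned -90
    z=np.array([0,0,-1])*np.cos(tilt)+n*np.sin(tilt); return np.c_[np.cross(y,z),y,z]
def out(): print(robot.read_ee_pos().round(4),"t",round(robot.read_time(),2),"gap",round(robot.read_finger_gap(),4),"F",robot.read_force().round(1))
RH=R3(yaw+np.pi/2,np.deg2rad(30)); BA=np.deg2rad(86.0); RB=R3(BA); BC=np.array([.4931,.4081])
E
python3 - <<'E'
from h import *
print(RH.round(2).tolist())
hx=-.192; zr=RH[:,2]
p=toW(hx,.0008,.041); q=toW(hx-.071,.0008,.041)
for x in (p-.07*zr,p,q,q-.07*zr): print(solver.ik(x,RH))
robot.movep(p-.07*zr,RH); out()
robot.move_linear(p,max_speed=.12,max_force=15); out()
effector.close_gripper(); out()
E
```

```text
[[-0.86, -0.06, 0.5], [-0.05, 1.0, 0.03], [-0.5, 0.0, -0.87]]
[ 0.62871873 -0.03724713 -0.86634262  0.28980574 -0.2741501   0.50877397]
[ 0.57976612  0.13400799 -0.89410252  0.07895017 -0.25250971  0.46329537]
[ 0.68823489  0.02431737 -1.01358425  0.09686386 -0.29972054  0.56481054]
[ 0.75714156 -0.15849073 -0.9627516   0.3508887  -0.32819566  0.63078733]
[0.4375 0.2194 0.1022] t 1.45 gap 0.0854 F [ 0.7  0.4 -0.3]
[0.472  0.2209 0.0413] t 2.18 gap 0.0856 F [ 0.4 -1.2  0.9]
[0.473  0.2203 0.0423] t 2.58 gap 0.0551 F [-0.4 -5.4 11.4]
```

```bash
python3 - <<'E'
from h import *
zr=RH[:,2]; p=robot.read_ee_pos(); q=p+np.r_[Rs@[-.071,0],0]
print(robot.move_linear(q,max_speed=.12,max_force=30)); out()
effector.release(); out()
im,d=eyes.grab_frame("top"); 
robot.move_linear(robot.read_ee_pos()-.07*zr,max_speed=.2); out()
up=np.r_[BC,.18]
robot.movep(up,RB); out()
im,d=eyes.grab_frame("side"); C=cloud("side",d); cv2.imwrite("pics/side1.png",cv2.resize(im[130:300,190:400],None,fx=3.5,fy=3.5,interpolation=cv2.INTER_CUBIC))
E
```

```text
False
[0.4025 0.2162 0.0424] t 3.32 gap 0.0554 F [-2.  -4.3  2.3]
[0.4024 0.2164 0.0424] t 3.73 gap 0.0855 F [ 0.1  0.4 -0.7]
[0.3677 0.2149 0.1034] t 4.28 gap 0.0855 F [ 0.3 -0.3 -0.6]
[0.4929 0.4077 0.1793] t 5.68 gap 0.0856 F [ 0.2 -0.3  0. ]
```

View pics/side1.png

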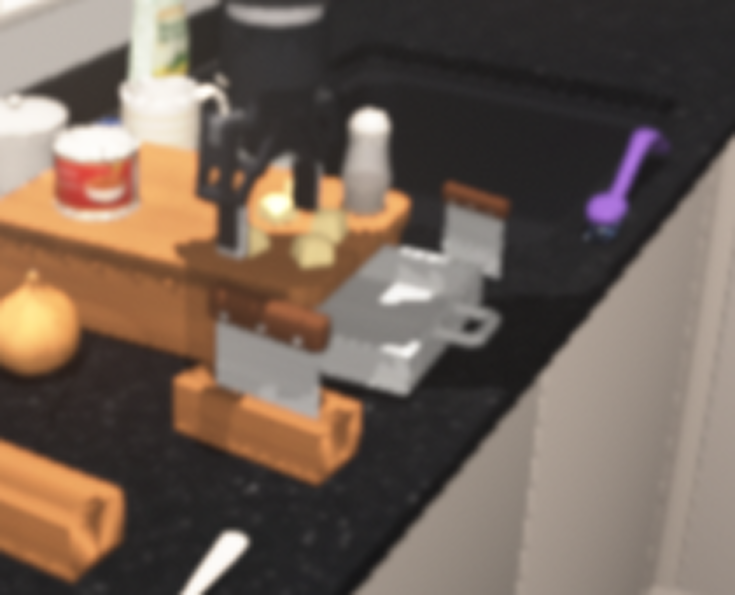

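Tray is clearly out (handle at crop (480,322)) and the gripper is over the scraper. Next: grasp and push the chunk behind the shaker sideways.

```bash
python3 - <<'E'
from h import *
RP=R3(yaw+np.pi/2)
print(robot.move_linear(np.r_[BC,.105],max_speed=.12,max_force=15)); out()
effector.close_gripper(); out()
robot.move_linear(np.r_[BC,.31],max_speed=.2); out()
robot.movep(toW(-.052,-.086,.30),RP); out()
robot.move_linear(toW(-.052,-.086,.20),max_speed=.15)
print(robot.move_linear(toW(-.052,-.086,.182),max_speed=.03,max_force=6)); out()
z=robot.read_ee_pos()[2]+.0015
robot.move_linear(toW(-.052,-.086,z),max_speed=.05); out()
print(robot.move_linear(toW(-.052,-.018,z),max_speed=.08,max_force=20)); out()
im,d=eyes.grab_frame("side");cv2.imwrite("pics/side2.png",cv2.resize(im[130:300,190:400],None,fx=3.5,fy=3.5,interpolation=cv2.INTER_CUBIC))
E
```

```text
False
[0.4934 0.4084 0.1059] t 6.51 gap 0.0856 F [ 0.  -0.9 -0.1]
[0.4933 0.4083 0.1053] t 7.12 gap 0.0199 F [-0.8  1.5  3.4]
[0.4929 0.4079 0.309 ] t 8.3 gap 0.0193 F [-0.4  0.5 -2.2]
[0.6165 0.1428 0.2999] t 9.43 gap 0.0191 F [ 0.2  0.6 -1.7]
True
[0.6172 0.1419 0.188 ] t 10.71 gap 0.0195 F [1.5 0.6 5.6]
[0.6167 0.1418 0.1893] t 10.96 gap 0.0195 F [ 0.5 -0.6 -2.2]
False
[0.6129 0.2093 0.1895] t 11.96 gap 0.0197 F [-0.  -0.  -1.4]
```

View pics/side2.png

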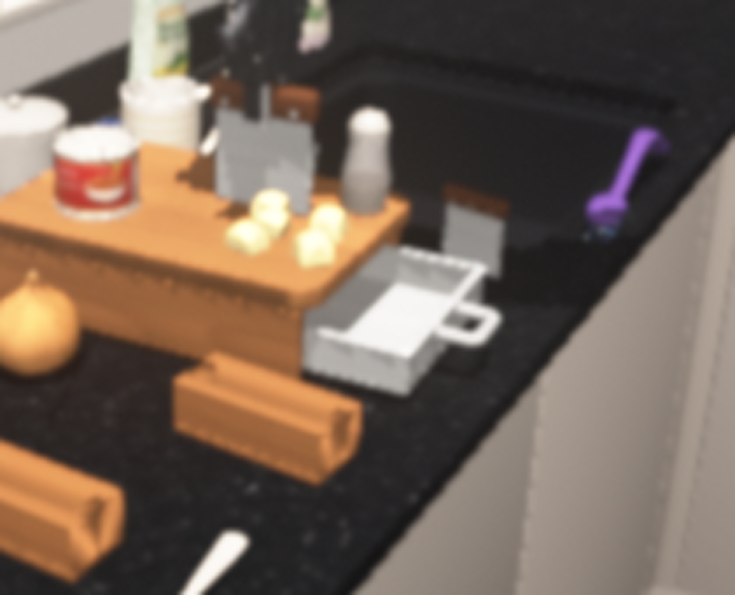

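```bash
python3 - <<'E'
from h import *
z=robot.read_ee_pos()[2]
robot.move_linear(toW(-.052,-.008,z),max_speed=.08,max_force=20)
robot.move_linear(toW(-.045,-.02,z+.06),max_speed=.2); out()
RF=None
for a in (yaw,yaw+np.pi):
    R=R3(a); j=[solver.ik(toW(x,.0325,z),R) for x in (-.04,-.178)]
    print(a,[None if k is None else k.round(2) for k in j])
    if RF is None and all(k is not None for k in j): RF=R; s=a
np.save("rf.npy",s)
robot.movep(toW(-.035,.0325,z+.06),RF); out()
im,d=eyes.grab_frame("side");cv2.imwrite("pics/side3.png",cv2.resize(im[130:300,190:400],None,fx=3.5,fy=3.5,interpolation=cv2.INTER_CUBIC))
E
```

```text
[0.6203 0.208  0.2496] t 12.74 gap 0.0194 F [-0.3 -0.4 -2.5]
0.056548667764616284 [array([0.4 , 0.6 , 0.39, 1.36, 0.  , 1.91]), array([ 0.48,  0.33, -0.04,  1.21,  0.  ,  2.  ])]
3.1981413213544094 [array([ 0.4 ,  0.6 ,  0.39,  1.36,  0.  , -1.23]), array([ 0.48,  0.33, -0.04,  1.21,  0.  , -1.15])]
[0.6268 0.261  0.2492] t 14.2 gap 0.0192 F [-0.1  0.7 -1.8]
```

View pics/side3.png

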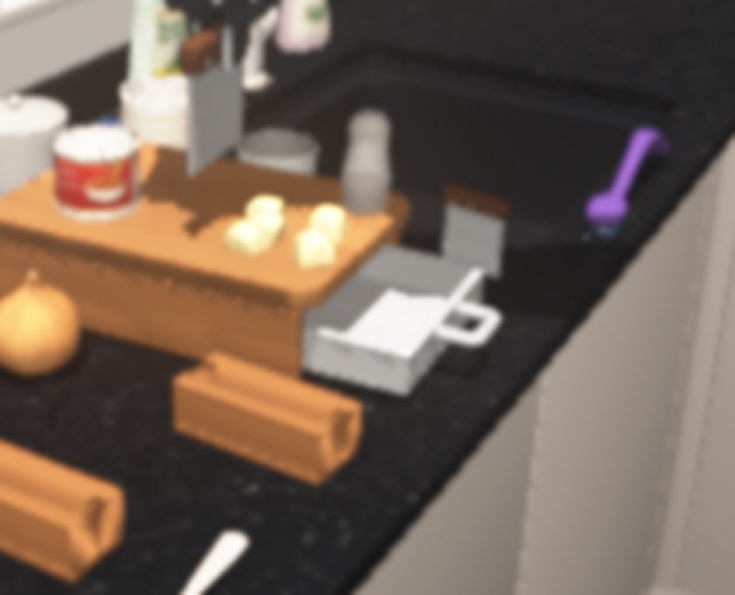

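Chunks are bunched left of the shaker (crop (240,235)–(330,220)), all clear of it. Now the forward sweep.

```bash
python3 - <<'E'
from h import *
RF=R3(float(np.load("rf.npy")))
Y=.0325
robot.move_linear(toW(-.038,Y,.198),max_speed=.15)
print(robot.move_linear(toW(-.038,Y,.180),max_speed=.03,max_force=6)); out()
z=robot.read_ee_pos()[2]+.0015
robot.move_linear(toW(-.038,Y,z),max_speed=.05)
print(robot.move_linear(toW(-.178,Y,z),max_speed=.08,max_force=20)); out()
robot.move_linear(toW(-.165,Y,z+.07),max_speed=.2); 
robot.move_linear(toW(-.06,.06,z+.1),max_speed=.25);out()
for n in ("side","top"):
    im,d=eyes.grab_frame(n);np.savez(n+"4.npz",im=im,d=d)
    cv2.imwrite(f"pics/{n}4.png",cv2.resize(im[130:300,190:400],None,fx=3.5,fy=3.5,interpolation=cv2.INTER_CUBIC))
E
```

```text
True
[0.6246 0.2612 0.1877] t 15.18 gap 0.0195 F [0.7 1.6 5.7]
False
[0.4845 0.253  0.1891] t 17.32 gap 0.0192 F [ 0.6 -0.  -2.6]
[0.5999 0.287  0.2882] t 18.62 gap 0.0192 F [-1.  -0.6 -1.3]
```

View pics/side4.png

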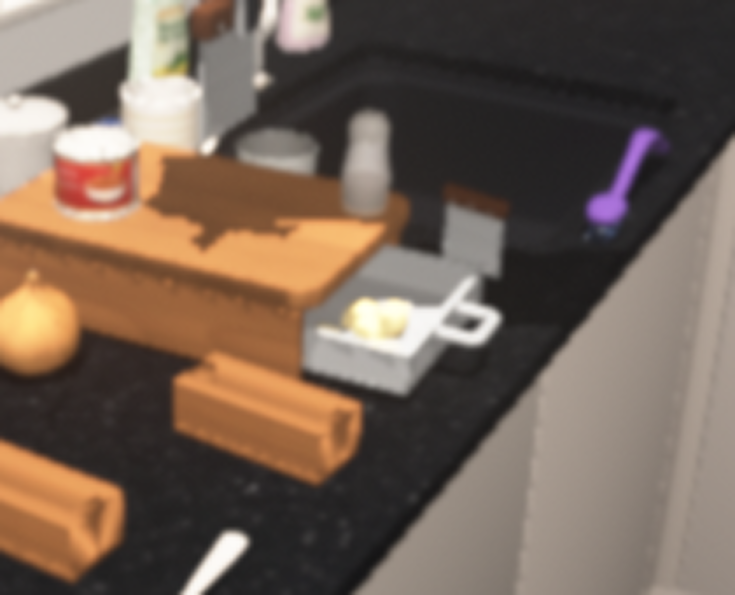

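The board is clear of chunks, and some are visible in the tray around (378,318). I check the count and heights while standing the scraper back, starting with the top view.

```bash
python3 - <<'E'
from h import *
for n in ("top","side"):
    a=np.load(n+"4.npz");im,d=a["im"],a["d"];C=cloud(n,d);P=toS(C);Z=C[...,2]
    H,S,V=cv2.split(cv2.cvtColor(im,cv2.COLOR_BGR2HSV))
    m=(d>0)&(P[...,0]>-.3)&(P[...,0]<0)&(abs(P[...,1])<.15)&(Z>-.01)&(Z<.13)&(H>18)&(H<36)&(S>40)&(V>110)
    for t in blobs(m,8): print(n,t[0],t[1].round(),P[t[2]].min(0).round(3),P[t[2]].max(0).round(3),np.percentile(Z[t[2]],[5,50,95]).round(3))
E
```

```text
top 49 [291. 232.] [-0.187  0.004] [-0.159  0.043] [0.013 0.033 0.039]
top 19 [273. 241.] [-0.21   0.057] [-0.19   0.081] [0.03  0.035 0.038]
side 122 [295. 222.] [-0.2   -0.046] [-0.13   0.057] [0.013 0.029 0.037]
```

View pics/top4.png

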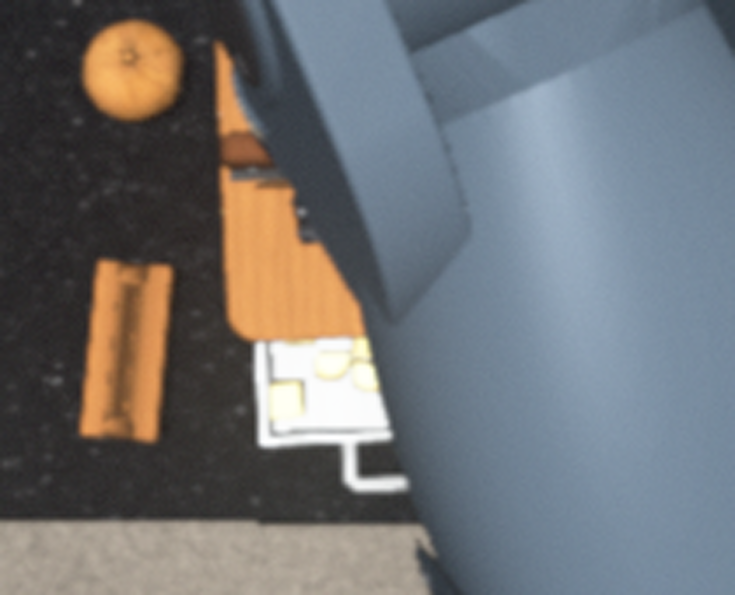

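All five chunks are visible in the tray: crop (285,400), (332,362), (365,377), (360,347), (298,343). Next, return the scraper.

```bash
python3 - <<'E'
from h import *
robot.move_linear(robot.read_ee_pos()+[-.0,0,.03],max_speed=.2)
robot.movep(np.r_[BC,.26],RB); out()
robot.pause(.2)
robot.move_linear(np.r_[BC,.16],max_speed=.2); out()
print(robot.move_linear(np.r_[BC,.1055],max_speed=.05,max_force=10)); out()
E
```

```text
[0.4932 0.4077 0.2598] t 20.13 gap 0.0192 F [ 0.3 -0.5 -0.8]
[0.4935 0.4083 0.1611] t 20.98 gap 0.0193 F [-0.1  0.  -2. ]
False
[0.4933 0.4082 0.1059] t 22.23 gap 0.0191 F [-0.6  0.  -1.5]
```

```bash
python3 - <<'E'
from h import *
effector.release(); out()
robot.move_linear(np.r_[BC,.2],max_speed=.2)
zr=RH[:,2]; p=np.array([.4024,.2164,.0415])
robot.movep(p-.09*zr,RH); out()
robot.move_linear(p,max_speed=.12,max_force=15); out()
effector.close_gripper(); out()
print(robot.move_linear(robot.read_ee_pos()+np.r_[Rs@[.084,0],0],max_speed=.08,max_force=20)); out()
for n in ("side",):
    im,d=eyes.grab_frame(n)
    cv2.imwrite(f"pics/{n}5.png",cv2.resize(im[130:300,190:400],None,fx=3.5,fy=3.5,interpolation=cv2.INTER_CUBIC))
E
```

```text
[0.4931 0.4081 0.1055] t 22.88 gap 0.0852 F [ 1.3 -0.8  0.1]
[0.3581 0.2145 0.1199] t 24.94 gap 0.0855 F [-0.1  0.5  0.2]
[0.4025 0.2166 0.0418] t 25.84 gap 0.0855 F [-0.4  0.3 -0.2]
[0.4033 0.2163 0.0427] t 26.25 gap 0.0554 F [ 0.8 -6.3 11.5]
True
[0.4781 0.2205 0.0414] t 27.14 gap 0.0554 F [ 0.9  2.9 -5. ]
```

View pics/side5.png

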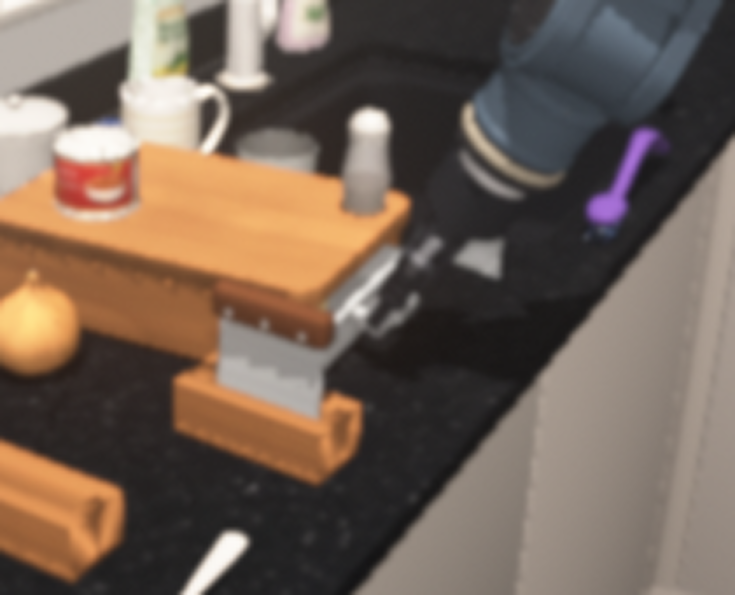

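The scraper stands in its block. The tray may not be quite home, so I push again with a higher limit.

```bash
python3 - <<'E'
from h import *
print(robot.move_linear(robot.read_ee_pos()+np.r_[Rs@[.012,0],0],max_speed=.03,max_force=30)); out()
effector.release(); robot.pause(.2); out()
zr=RH[:,2]
robot.move_linear(robot.read_ee_pos()-.08*zr,max_speed=.15)
robot.move_j([1.142,0.213,-0.034,1.323,0,1.571]); out()
im,d=eyes.grab_frame("top"); C=cloud("top",d);Z=C[...,2];P=toS(C);ok=d>0
v,u=np.mgrid[:384,:512]; S=cv2.cvtColor(im,cv2.COLOR_BGR2HSV)[...,1]
m=ok&(u>255)&(u<335)&(v>215)&(v<260)&(Z>.02)&(Z<.06)&(S<60)
w=m&(P[...,0]>-.178); print("tray min",P[m].min(0),"wall",np.percentile(P[w],[3,50,97],axis=0).round(4).tolist())
m=ok&(P[...,0]<-.05)&(abs(P[...,1])<.1)&(Z>.165)&(Z<.2); print("shaker",P[m].mean(0),m.sum())
m=(u>205)&(u<245)&(v>195)&(v<262)&ok&(Z>.1)&(Z<.14); print("scr",rect(C[m]),np.percentile(Z[m],[5,50,95]))
cv2.imwrite("pics/top6.png",cv2.resize(im[130:300,190:400],None,fx=3.5,fy=3.5,interpolation=cv2.INTER_CUBIC))
E
```

```text
True
[0.4797 0.2207 0.0411] t 27.43 gap 0.0554 F [ 0.6 -0.4  3.1]
[0.4787 0.2204 0.0403] t 28.04 gap 0.085 F [-0.   1.   1.7]
[0.2086 0.4547 0.2496] t 30.07 gap 0.0855 F [-0.5 -0.3  0.1]
tray min [-0.2013855  -0.08746764] wall [[-0.1766, -0.0802], [-0.1626, 0.0001], [-0.1595, 0.0773]]
shaker [-0.13253882 -0.05949864] 176
scr (array([0.4925, 0.4026]), array([0.0211, 0.0997]), 85.99) [0.11479358 0.12011366 0.12332707]
```

View pics/top6.png

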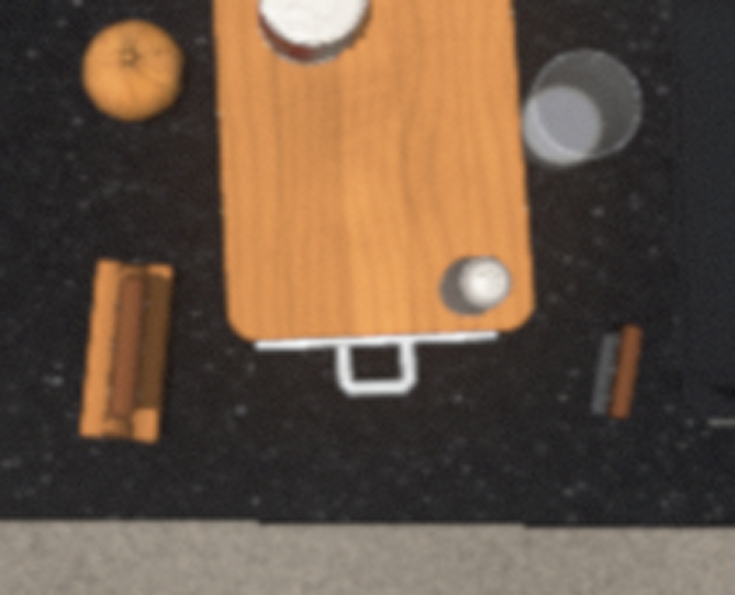

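Everything stands right; the tray looks nearly home, so I measure it subpixel (no motion).

```bash
python3 - <<'E'
from h import *
a=np.load("top0.npz")["im"]; b=np.mean([eyes.grab_frame("top")[0].astype(float) for _ in range(4)],0)
def edge(im,cols,r0,r1,sgn,thr):
    g=im.astype(float)[...,0]  # blue: steel bright, wood/stone dark
    out=[]
    for c in cols:
        p=g[r0:r1,c]; k=np.where((p[:-1]<thr)&(p[1:]>=thr) if sgn>0 else (p[:-1]>=thr)&(p[1:]<thr))[0]
        if len(k): i=k[0] if sgn>0 else k[-1]; out.append((c,r0+i+(thr-p[i])/(p[i+1]-p[i])))
    return np.array(out)
for nm,im in (("t0",a),("now",b)):
    bar=edge(im,range(291,305),230,250,-1,110); P=toS(plane("top",bar,.036)); print(nm,"bar outer x",np.median(P[:,0]).round(4),"row",np.median(bar[:,1]).round(2))
    wl=edge(im,list(range(268,284))+list(range(312,328)),220,235,-1,110); P=toS(plane("top",wl,.046)); print("  wall outer x",np.median(P[:,0]).round(4))
    wt=edge(im,list(range(268,284))+list(range(312,328)),220,235,1,110); P=toS(plane("top",wt,.091)); print("  board front x",np.median(P[:,0]).round(4))
E
```

```text
t0 bar outer x -0.204 row 243.02
  wall outer x -0.1672
  board front x -0.159
now bar outer x -0.2025 row 242.35
  wall outer x -0.1663
  board front x -0.1587
```

The wall reads about 6 mm out. Likely the opening pads, which swing back, dragged the handle outward. I push it home with closed fingers against the cross bar instead, which leaves nothing to release.

```bash
cat > e.py <<'E'
from h import *
def bar():
    b=np.mean([eyes.grab_frame("top")[0].astype(float) for _ in range(3)],0)[...,0]; r=[]
    for c in range(291,305):
        p=b[230:250,c]; k=np.where((p[:-1]>=110)&(p[1:]<110))[0]
        if len(k): i=k[-1]; r.append((c,230+i+(110-p[i])/(p[i+1]-p[i])))
    print("bar outer x",np.median(toS(plane("top",r,.036))[:,0]).round(4))
E
python3 - <<'E'
from e import *
effector.close_gripper()
R=R3(yaw+np.pi/2,np.deg2rad(20)); z=.037
robot.movep(toW(-.25,0,.12),R)
robot.move_linear(toW(-.25,0,z),max_speed=.15)
print(robot.move_linear(toW(-.190,0,z),max_speed=.03,max_force=15)); out(); print(toS(robot.read_ee_pos()))
robot.move_linear(toW(-.25,0,z),max_speed=.1)
robot.move_linear(toW(-.25,0,.12),max_speed=.2)
robot.move_j([1.142,0.213,-0.034,1.323,0,1.571]); out(); bar()
E
```

```text
True
[0.4521 0.2182 0.036 ] t 34.34 gap 0.0001 F [ 0.3  0.1 -1.2]
[-0.21203748 -0.00038068]
[0.2085 0.4545 0.2495] t 36.73 gap 0.0002 F [0.2 0.5 0.2]
bar outer x -0.2006
```

```bash
python3 - <<'E'
from e import *
R=R3(yaw+np.pi/2,np.deg2rad(20)); z=.037
robot.movep(toW(-.25,0,.12),R)
robot.move_linear(toW(-.25,0,z),max_speed=.15)
robot.move_linear(toW(-.216,0,z),max_speed=.05,max_force=15); out()
for x in np.arange(-.214,-.196,.002):
    s=robot.move_linear(toW(x,0,z),max_speed=.02,max_force=30); print(s,toS(robot.read_ee_pos())[0].round(4),robot.read_force().round(1))
    if s or abs(robot.read_force()[0])>20: break
robot.move_linear(toW(-.25,0,z),max_speed=.1)
robot.move_linear(toW(-.25,0,.12),max_speed=.2)
robot.move_j([1.142,0.213,-0.034,1.323,0,1.571]); out(); bar()
E
```

```text
[0.4479 0.2182 0.0368] t 39.7 gap -0.0001 F [-0.7  0.3  0.4]
False -0.214 [-0.6 -0.5  0.1]
False -0.2122 [-1.8 -0.3  0.1]
False -0.2116 [-11.7   0.1   1.8]
False -0.2112 [-20.7   0.5   3.9]
[0.2085 0.4545 0.2495] t 43.12 gap -0.0002 F [0.5 0.4 0.9]
bar outer x -0.2006
```

The tray stops hard: 20 N against its 1.5 N of friction with no further travel, and the bar is where it should be at home. Handing in.

```bash
python3 -c "
from bench import robot
print(robot.job_done(), robot.read_time())"
```

```text
the job is handed in; nothing more can be done
the job is handed in; nothing more can be done
```

I handed the job in after about 43 s of the 72 s allowed: all five potato chunks went into the tray, the tray is pushed against its inner stop, the scraper is back in its block, and the shaker and tumbler are still standing; the hand-in call gave no verdict.

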